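# Stow the descaling kit under the slotted riser

### The job

Put the descaling kit away: first lift the glass milk jug out of its path and gently stand it upright on the narrow cork-topped ledge. Then slide the kit along the shelf, without lifting or tipping it, under the plywood riser with its cap running in the T-shaped slot, and sideways to the very end of the slot's arm beside the green tag. Last, slide the gate fully closed across the slot's mouth, and leave the saucers, capsule tower and tin where they are.

Things in the scene. Friction and masses are not known exactly. Their poses are not given: they have to be found in the camera images.
- kit: Loose black plastic box, 100 x 100 x 35 mm with cut corners (63 mm from the centre), about 0.4 kg, on the work surface, white upright twist cap in the middle: 32 mm diameter, 35 to 88 mm above the surface. Origin: centre of the underside, z up. Smooth: pushed by its cap at 60 mm height it slides, not tips, but may turn about its cap; at any yaw it fits under the riser.
- jug: Loose small round glass milk jug, 85 mm high, 56 mm outer diameter (52 at the base), about 0.22 kg, between the kit and the riser's mouth. Origin: centre of the underside, z up. A handle loop on its +x side reaches 52 mm from the axis, 18 to 72 mm high; a small lip on its -x side at the rim.
- ledge: Fixed plywood block with a cork top, 130 mm long (its x), 56 mm wide (its y), top 60 mm above the work surface. Origin: centre of its underside.
- riser: Fixed low birch bridge with a 9 mm roof, underside 41 mm, top 50 mm above the work surface. Origin: on the work surface under the crossing of the T slot cut through the roof. Roof: x -75 mm (open front edge, the mouth, towards jug and kit) to +82 mm, y +-164 mm. Below it all is open between side walls (inner faces y +-152 mm) and a back wall (inner face x +70 mm).
- slot_mouth (a point): Middle of the slot's mouth at the roof's front edge, top face, with the riser's axes (75 mm before the crossing). The stem, 42 mm wide, runs from here along +x to the crossing; the cross slot, 42 mm wide, runs along y to +-101 mm. The kit's cap has 5 mm play each side; going in it stops at riser x +5 mm, and at the end of an arm the kit's centre is at riser y +-85 mm.
- green_tag: Green disc, 30 mm diameter, 2 mm thick, on the roof 48 mm behind (riser +x) the end position of the arm where the kit must go; by chance either arm. It has the riser's yaw: a kit fully at the end of this arm has its origin at x -48 mm (5 mm play), y 0 in the tag's frame.
- white_tag: The same disc in white, beside the other arm of the slot.
- gate (a joint): Sliding gate on the roof at the mouth: aluminium bar 80 mm long (riser y), 16 mm deep, 50 to 58 mm above the surface, centred at riser x -58 mm. Value in m = riser y of the bar's centre: 0 closed (end stop, bar across the stem), up to 0.085 open. Starts open, clear of the stem; about 1.5 N of friction, stays where left.
- gate_knob (a point): Centre of the top of the gate's upright orange knob: 14 mm diameter, on the middle of the bar, from 58 to 90 mm above the work surface.
- saucer0: Bystander: lower of two stacked white saucers, 110 mm diameter, 13 mm thick each. Origin: centre of the underside.
- saucer1: Bystander: upper saucer, same size.
- tower: Bystander: wooden capsule tower on a round turntable base of 110 mm diameter, 184 mm high in all. Origin: centre of the underside.
- sugar_tin: Bystander: steel tin, 60 mm diameter, 75 mm high. Origin: centre of the underside.
Things that resemble listed ones, but are neither listed nor needed, are in the scene too. Of the things like the ledge, leave any that is turquoise; of the rest the larger one is meant.

How it is judged:
On the way, in this order (a step that is already met when the one before it is completed fails the run):
1. the jug stands upright on the ledge, released (x of jug in the frame of ledge between -0.065 and 0.065 m and y of jug in the frame of ledge between -0.028 and 0.028 m and z of jug in the frame of ledge between 0.055 and 0.066 m and angle between jug's own z axis and vertical below 0.08 rad and linear speed of jug below 0.03 m/s and contact force between the fingers and jug below 0.1 N), for 0.2 s.
2. the kit is under the roof with its cap at the slot's crossing (x of kit in the frame of riser between -0.016 and 0.016 m and y of kit in the frame of riser between -0.06 and 0.06 m and height (world z) of kit between -0.003 and 0.006 m and angle between kit's own z axis and vertical below 0.06 rad), for 0.02 s.
3. the kit is at the end of the arm beside the green tag (y of kit in the frame of green_tag between -0.016 and 0.016 m and x of kit in the frame of green_tag between -0.062 and -0.034 m and height (world z) of kit between -0.003 and 0.006 m and angle between kit's own z axis and vertical below 0.06 rad), for 0.2 s.
4. the gate is closed across the mouth (value of joint gate below 0.01 m), for 0.2 s.
At the end, for the whole second after the job is handed in: Jug upright, still and released on the ledge, axis within 28 mm across and 65 mm along of its middle; kit flat on the surface, at rest, within 16 mm (along the slot) and 14 mm (across) of the end of the arm beside the green tag; gate under 10 mm; saucers, tower and tin within 20 mm of their start (all of step 1 and all of step 3 and linear speed of kit below 0.02 m/s and value of joint gate below 0.01 m); the robot touches nothing.
It fails at once if the kit is lifted off the shelf or tipped (height (world z) of kit above 0.015 m or angle between kit's own z axis and vertical above 0.3 rad).
It fails at once if the jug is tipped over or set down hard (angle between jug's own z axis and vertical above 0.5 rad or contact force between jug and ledge above 80 N).
It fails at once if saucers, tower or tin are displaced more than 20 mm or tipped (distance of any of saucer0, saucer1, tower, sugar_tin from where it was at the start of the episode above 0.02 m or angle between any of saucer0, saucer1, tower, sugar_tin's own z axis and vertical above 0.2 rad).
It also fails if it takes over 72 s, if anything falls off the work surface, if the arm or the gripper's body presses on something with over 40 N, if the wrist force passes 120 N, or if a joint passes its speed limit or range.

### The arm

A 7-joint arm with a two-finger parallel gripper is mounted at the origin on the work surface. World frame = base frame: x ahead of the robot, y to its left, z up, the work surface at z = 0. Lengths are in m, angles in rad, forces in N, time in s.
With the tool pointing down it reaches from about 0.425 to 0.925 m from the base axis. Payload 6.8 kg.
Tool frame: the origin (TCP) lies at the very end of the fingers, on their centre line; the grasp point (between the pads) lies bot.grip_depth behind it (bot.grip_depth is the distance from the TCP to the grasp point, in m); z points along the fingers, y is the line along which they close (so a half turn about z gives the same grasp; the last joint's range is limited). The gripper opens to 85 mm and grips with 20 to 120 N. Pads are 22 mm wide; open, the fingers measure 114 mm over their backs; the gripper's body (76 mm by 85 mm) begins 54 mm behind the grasp point. The pads swing forward as they close: fully open they stand 13 mm farther back than shut.
Start: joints at [1.004, 0.477, 0.022, 1.555, -0.011, 1.109, -0.083], TCP at [0.299, -0.605, 0.231] pointing down, gripper open.
Joint ranges: [-2.96, 2.96], [-0.34, 2.1], [-1.41, 1.46], [0.24, 2.44], [-1.37, 4.51], [0.17, 1.92], [-2.96, 2.96]. Speed limits (rad/s): [2.39, 2.39, 3.14, 3.14, 3.14, 3.14, 3.14].

### API

Orientations are given as a unit quaternion [w, x, y, z].
In Python, from station import bot gives the robot as it stands.
- The arm moves only by the tool send_rows, never from a script. Its arguments are lists of equal length, an entry for each row: "slide": the shift along the tool's x, y, z in mm, a list of three; "roll": the turn about the tool's z in degrees; "claw": the opening, from 0 (shut) to 1 (fully open). A call has exactly 8 rows; each row is the pose to reach, as a shift and turn from the pose commanded when the call began, along the tool's axes at that moment; what a row does not reach only later rows make up. A row lasts 1/12 s, in which the tool goes at most 41.7 mm and 7.16 degrees, less where a joint would pass 70% of its speed; a pose out of reach is approached as far as the arm can. A call with a gripper value outside its range is refused whole. The fingers move at their own pace and stop on an object; "force" is the grip in N (left out, the last holds). Time passes only in rows, so rows that repeat a pose let the fingers close, or fill a call up. It gives the time, the measured TCP pose, the force, the opening and the grip force at its end, in the units of the state.
- bot.get_obs(): the state, without advancing time (a new reading comes with each control period).
- bot.read_camera(name): name is "scene" or "top" or "wrist"; returns the picture (480x640x3 uint8, red, green, blue); there is no depth.
- bot.camera_model(name): a dict with "camera_matrix" (3x3 intrinsics, pixels), "camera_from_world" (4x4, takes a point from world to camera coordinates). Camera axes: x right, y down, z forward; pixel columns grow to the right and rows downward; lengths in m; the calibration is good to about 2 mm. A picture is of the moment at which its call begins: read the wrist's pose just before it. camera_model takes no time and is no camera call; for the wrist camera it gives the pose at the moment of the call.
- bot.hand_in(): hands the job in; it is judged then, once.
The state is a dict: "t": time; "q": joint angles; "joint_vel": joint speeds; "joint_torque": joint torques, N m; "eef_pos": TCP position; "tool_rot": TCP orientation; "contact_force": force on the tool from outside, world axes, zero at the start; "torque": the same for the moment, N m; "gripper_width": opening from 0.0 (shut) to 1.0 (fully open); "grasp_force": force on a finger pad.
Only numpy, scipy, OpenCV 4.12 (cv2) and the standard library are available. Lean on these libraries where they do the work, as an engineer would, in place of code of your own. Each camera call takes 0.05 s, during which the arm holds its last target. There are 200 camera calls.

## Working session

There is one attempt and no reset: what is moved stays moved. The work goes in short steps, Python scripts to look and compute and a tool call to move; the robot and the scene stay as the last step left them, time stands still between calls to the robot, and variables do not carry over. Pictures are saved under pics/ and viewed, at most 10 in all, crops included, and the job is handed in when it is done.

Besides the shell and the picture viewer there is one more tool, called after "Emit:" by a JSON object that holds its "name" and its "arguments", one argument or row to a line. send_rows: Moves the arm, as the interface text tells. Its arguments: {"type":"object","properties":{"slide":{"type":"array","items":{"type":"array","items":{"type":"number"}}},"roll":{"type":"array","items":{"type":"number"}},"claw":{"type":"array","items":{"type":"number"}},"force":{"type":"number"}},"required":["slide","roll","claw"]}

```bash
ls; mkdir -p pics; cat > h.py <<'E'
import numpy as np, cv2
from station import bot
def cam(n):
    m=bot.camera_model(n); return np.array(m["camera_matrix"]),np.array(m["camera_from_world"])
def ray(K,T,u,v):
    d=np.linalg.inv(K)@np.array([u,v,1.]); R=T[:3,:3]; return -R.T@T[:3,3], R.T@d
def onz(c,u,v,z):
    o,d=ray(*c,u,v); return o+d*(z-o[2])/d[2]
def proj(c,p):
    K,T=c; q=K@(T[:3,:3]@np.array(p)+T[:3,3]); return q[:2]/q[2]
def two(c1,p1,c2,p2):
    o1,d1=ray(*c1,*p1); o2,d2=ray(*c2,*p2)
    s=np.linalg.lstsq(np.c_[d1,-d2],o2-o1,rcond=None)[0]
    a,b=o1+d1*s[0],o2+d2*s[1]; return (a+b)/2,np.linalg.norm(a-b)
def snap(n,f):
    c=cam(n); im=bot.read_camera(n); cv2.imwrite('pics/'+f+'.png',im[:,:,::-1]); np.savez('pics/'+f+'.npz',K=c[0],T=c[1]); return c,im
def load(f):
    d=np.load('pics/'+f+'.npz'); return (d['K'],d['T']),cv2.imread('pics/'+f+'.png')
E
python3 - <<'E'
from h import *
np.set_printoptions(precision=3,suppress=True)
for n in("top","scene"):
    c,_=snap(n,n+"0"); print(n,c[0],-c[1][:3,:3].T@c[1][:3,3],c[1][:3,:3])
o=bot.get_obs(); print(o, bot.grip_depth)
E
```

```text
pics
top [[554.3     0.    317.606]
 [  0.    554.3   239.322]
 [  0.      0.      1.   ]] [0.382 0.02  1.456] [[-0.01  -1.    -0.013]
 [-0.993  0.011 -0.118]
 [ 0.119  0.011 -0.993]]
scene [[493.423   0.    319.909]
 [  0.    493.423 238.502]
 [  0.      0.      1.   ]] [ 1.38  -0.188  0.765] [[ 0.263  0.965  0.001]
 [ 0.592 -0.161 -0.789]
 [-0.761  0.208 -0.614]]
{'t': 0.1, 'q': array([ 1.004,  0.478,  0.022,  1.556, -0.012,  1.109, -0.083]), 'joint_vel': array([ 0.001, -0.001,  0.002, -0.003, -0.001, -0.001,  0.   ]), 'joint_torque': array([  0.005, -59.776,   1.614, -28.196,   0.013,   0.005,   0.   ]), 'eef_pos': array([ 0.299, -0.605,  0.23 ]), 'tool_rot': array([-0.001,  0.974,  0.227, -0.   ]), 'contact_force': array([-0.107,  0.478, -0.115]), 'torque': array([0.011, 0.02 , 0.039]), 'grasp_force': 0.0, 'gripper_width': 1.0004506648605915} 0.0187
```

View pics/top0.png

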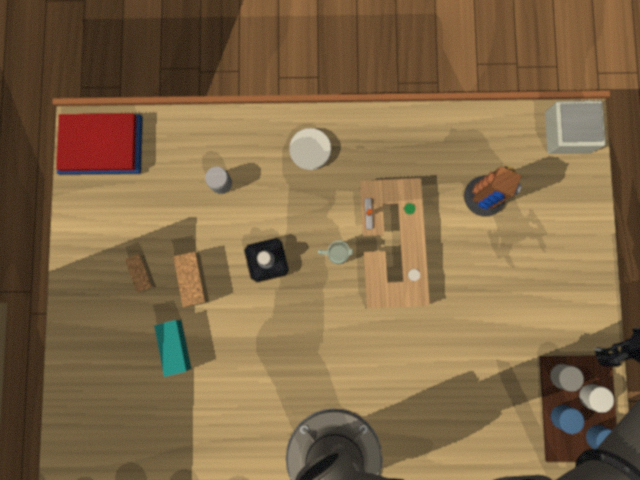

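View pics/scene0.png

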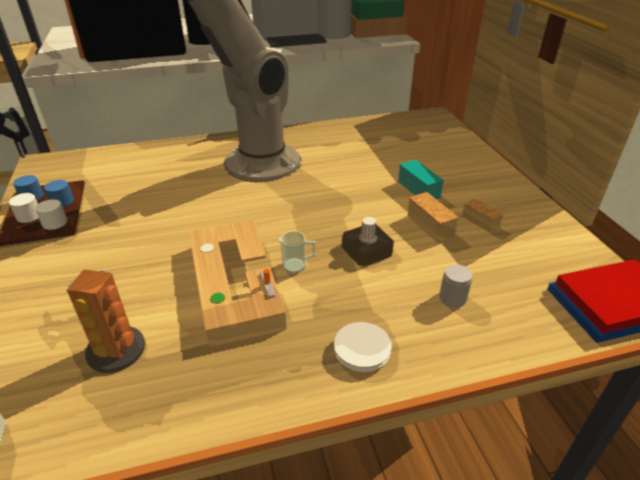

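The top view shows the jug at (339,253) with its handle pointing left, which is world +y. The kit is at (265,260) and the larger cork ledge at (190,278). The riser's mouth faces left at column ~363, with the green tag at (409,209), the white tag at (414,275) and the gate knob at (371,212). The scene view agrees: jug (293,252), kit cap (369,230), ledge (432,213).

```bash
python3 - <<'E'
from h import *
np.set_printoptions(precision=4,suppress=True)
def blobs(f,lo,hi,box,name,mn=8):
    c,im=load(f); h=cv2.cvtColor(im,cv2.COLOR_BGR2HSV); m=cv2.inRange(h,np.array(lo),np.array(hi))
    x0,y0,x1,y1=box; k=np.zeros_like(m);k[y0:y1,x0:x1]=m[y0:y1,x0:x1]
    n,l,s,ce=cv2.connectedComponentsWithStats(k)
    r=[(ce[i],s[i]) for i in range(1,n) if s[i][4]>=mn]
    r.sort(key=lambda a:-a[1][4])
    for q in r[:3]: print(f,name,q[0],q[1])
    return r
W=((0,0,150),(180,60,255))
g=blobs('top0',(45,120,40),(80,255,255),(395,195,425,225),'green')
w=blobs('top0',*W,(400,262,428,290),'white')
k=blobs('top0',(5,190,120),(14,255,255),(355,200,385,225),'knob',3)
cp=blobs('top0',*W,(250,245,285,275),'cap')
kb=blobs('top0',(0,0,0),(180,255,60),(235,230,300,290),'kit')
lg=blobs('top0',(5,60,60),(20,255,255),(165,240,215,315),'ledge')
g2=blobs('scene0',(45,120,40),(80,255,255),(200,280,240,310),'green')
w2=blobs('scene0',*W,(195,238,220,256),'white')
k2=blobs('scene0',(3,190,120),(12,255,255),(250,255,285,300),'knob',3)
cp2=blobs('scene0',*W,(355,210,385,245),'cap')
t,s=load('top0')[0],load('scene0')[0]
for a,b in((g,g2),(w,w2),(k,k2)):
    if a and b: print(two(t,a[0][0],s,b[0][0]), onz(t,*a[0][0],.052))
print(onz(t,*cp[0][0],.088) if cp else 0)
# montage of enlarged crops
_,a=load('top0');_,b=load('scene0')
r=lambda i,x,y,w,h:cv2.resize(i[y:y+h,x:x+w],(400,300),interpolation=cv2.INTER_CUBIC)
cv2.imwrite('pics/m1.png',np.vstack([np.hstack([r(a,140,225,100,75),r(a,290,215,100,75)]),np.hstack([r(b,380,165,100,75),r(b,250,220,100,75)])]))
E
```

```text
top0 green [409.3134 208.2836] [405 204  10   9  67]
top0 white [413.68 274.47] [408 269  12  12 100]
top0 knob [369.25   211.5833] [368 210   4   4  12]
top0 cap [263.392 257.712] [258 252  12  13 125]
top0 kit [266.8916 259.7374] [ 245  238   44   43 1135]
top0 ledge [189.5256 277.1806] [ 165  240   50   75 3632]
scene0 green [217.15 297.54] [211 293  13  10 100]
scene0 white [206.74 247.34] [202 245  11   6  50]
scene0 knob [266.5    277.0962] [264 271   6  13  52]
scene0 cap [369.     220.3469] [364 218  11   6  49]
(array([ 0.628 , -0.2003,  0.0496]), np.float64(0.0003076945013093184)) [ 0.6276 -0.2001  0.052 ]
(array([ 0.4581, -0.2063,  0.0505]), np.float64(0.00017017391776621112)) [ 0.458  -0.2061  0.052 ]
(array([ 0.6171, -0.0951,  0.0713]), np.float64(0.0012636982792778174)) [ 0.6202 -0.0974  0.052 ]
[0.5014 0.1701 0.088 ]
```

View pics/m1.png

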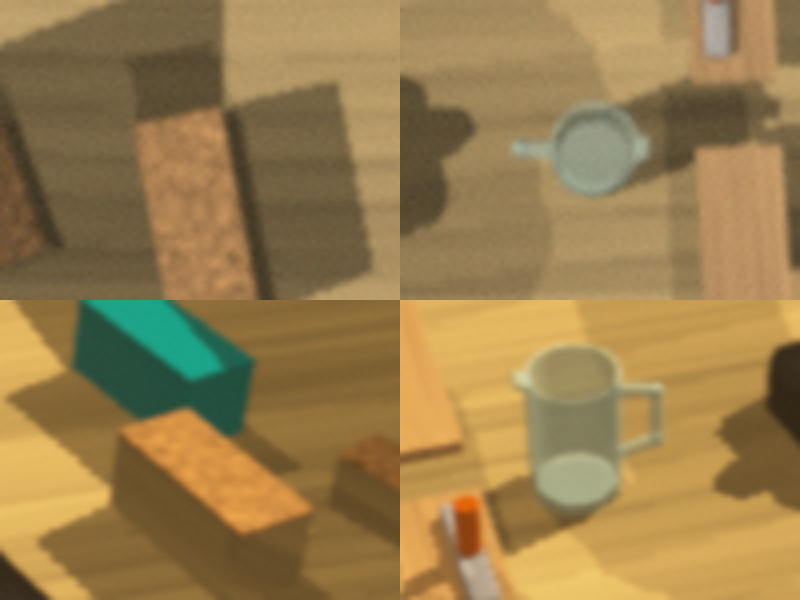

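The crops show the ledge's far top corners at about (174.5,255.5) and (195.5,251.8) in the top view. In the scene view its four top corners are (427.5,191.8), (410,198), (458,218) and (440.8,223.3). The jug rim centre is (338.7,252.3) in top and (293.6,238.3) in scene, with the handle pointing straight left.

```bash
python3 - <<'E'
from h import *
np.set_printoptions(precision=4,suppress=True)
t,s=load('top0')[0],load('scene0')[0]
print('jug',two(t,(338.7,252.3),s,(293.6,238.3)),onz(t,338.7,252.3,.085))
print('handle',onz(t,418.75-290+0,252.3,.06) if 0 else onz(t,319,252.2,.06), 'lip',onz(t,351.5,252,.085))
print(two(t,(174.5,255.5),s,(458,218)),two(t,(195.5,251.8),s,(440.8,223.3)))
P=np.array([onz(s,*p,.06)[:2] for p in((427.5,191.8),(410,198),(458,218),(440.8,223.3))]);print(P,P.mean(0))
d=(P[2]+P[3]-P[0]-P[1])/2;print('len',np.linalg.norm(d),'yaw',np.degrees(np.arctan2(d[1],d[0])))
# ledge brightness mask in top view, minAreaRect
_,im=load('top0');h=cv2.cvtColor(im,cv2.COLOR_BGR2HSV)
print(h[280,185],h[270,170],h[280,220])
print('kit body',onz(t,266.9,259.7,.035))
from scipy.spatial.transform import Rotation as R
o=bot.get_obs();print(R.from_quat(np.roll(o['tool_rot'],-1)).as_matrix())
E
```

```text
jug (array([ 0.514 , -0.015 ,  0.0798]), np.float64(0.003893005981821159)) [ 0.5131 -0.0167  0.085 ]
handle [0.5163 0.0324 0.06  ] lip [ 0.5136 -0.0485  0.085 ]
(array([0.5127, 0.4009, 0.0574]), np.float64(0.0025924859655075253)) (array([0.5219, 0.3486, 0.0576]), np.float64(0.004880095904023804))
[[0.3864 0.3791]
 [0.402  0.3222]
 [0.5159 0.4002]
 [0.525  0.3494]] [0.4573 0.3627]
len 0.12856728816747318 yaw 10.817441099327315
[ 15 136 176] [ 18 104 118] [ 20 108 106]
kit body [0.5008 0.1669 0.035 ]
[[ 0.8966  0.4429 -0.0008]
 [ 0.4429 -0.8966  0.0014]
 [-0.0001 -0.0016 -1.    ]]
```

```bash
cat >> h.py <<'E'
from scipy.spatial.transform import Rotation as Ro
def go(p,head=None):
    o=bot.get_obs(); M=Ro.from_quat(np.roll(o['tool_rot'],-1)).as_matrix()
    h=np.degrees(np.arctan2(M[1,1],M[0,1]))
    print('pos',np.round(o['eef_pos'],4),'head %.1f'%h,'t',round(o['t'],2),'slide',np.round(1000*M.T@(np.array(p)-o['eef_pos']),1),'roll',None if head is None else round((h-head+180)%360-180,1),'F',np.round(o['contact_force'],1),'w',round(o['gripper_width'],3))
E
python3 -c "
from h import *
go((.514,-.016,.22),0)"
```

```text
pos [ 0.2987 -0.6047  0.2304] head -63.7 t 0.1 slide [ 453.8 -432.5   11.1] roll -63.7 F [-0.1  0.5 -0.1] w 1.0
```

Emit:
{"name": "send_rows", "arguments": {
  "slide": [
    [15,-14,0],
    [43,-41,0],
    [72,-69,0],
    [101,-96,0],
    [130,-124,0],
    [158,-151,0],
    [187,-178,0],
    [216,-206,0]
  ],
  "roll": [-2,-6,-10,-14,-18,-22,-26,-30],
  "claw": [1,1,1,1,1,1,1,1]
}}

```text
t: 0.77
eef_pos: [0.4014, -0.323, 0.2311]
tool_rot: [-0.0, 0.881, 0.473, -0.0]
contact_force: [1.2, -0.1, -0.3]
gripper_width: 0.997
grasp_force: 0.0
```

```bash
python3 -c "
from h import *
go((.514,-.016,.22),0)"
```

```text
pos [ 0.4014 -0.323   0.2311] head -33.5 t 0.77 slide [318.1 -75.8  11.1] roll -33.5 F [ 1.2 -0.1 -0.3] w 0.997
```

Emit:
{"name": "send_rows", "arguments": {
  "slide": [
    [38,-9,1],
    [78,-18,3],
    [118,-28,4],
    [158,-38,5],
    [198,-47,7],
    [238,-57,8],
    [278,-66,9],
    [318,-76,11]
  ],
  "roll": [-4,-8,-13,-17,-21,-25,-29,-33.5],
  "claw": [1,1,1,1,1,1,1,1]
}}

```text
t: 1.43
eef_pos: [0.5149, -0.0164, 0.2203]
tool_rot: [0.0, 0.707, 0.707, -0.0]
contact_force: [1.7, -0.7, -0.4]
gripper_width: 1.006
grasp_force: 0.0
```

```bash
python3 -c "
from h import *
c,_=snap('wrist','w1');np.set_printoptions(precision=3,suppress=True);print(c)
for p in((.514,-.016,.085),(.514,-.016,0),(.54,-.08,.05)):print(proj(c,p))
go((.514,-.016,.22),0)"
```

```text
(array([[404.69 ,   0.   , 316.923],
       [  0.   , 404.69 , 237.62 ],
       [  0.   ,   0.   ,   1.   ]]), array([[ 1.   , -0.001,  0.   , -0.515],
       [-0.001, -0.958,  0.287, -0.049],
       [ 0.   , -0.287, -0.958,  0.363],
       [ 0.   ,  0.   ,  0.   ,  1.   ]]))
[315.712 224.349]
[315.941 200.462]
[347.07  287.745]
pos [ 0.517 -0.006  0.221] head 0.8 t 1.48 slide [-9.4 -3.3  0.5] roll 0.8 F [2.3 8.  1.2] w 1.002
```

View pics/w1.png

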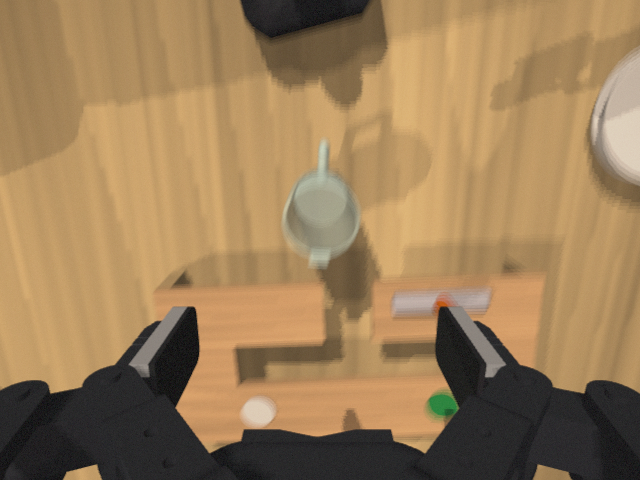

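The wrist view shows the jug rim spanning x 284–359 and y ~182–258, centred at about (321.5,220), with the handle up (+y) and clear of the fingers. The arm was still settling when it was taken.

```bash
python3 -c "
from h import *
np.set_printoptions(precision=4,suppress=True)
c=load('w1')[0]
print(onz(c,321.5,220,.085),two(load('top0')[0],(338.7,252.3),c,(321.5,220)))
print('tags',onz(c,258,411,.052),onz(c,442,405,.052),'knob',onz(c,443,302,.09))
go((.516,-.016,.034),0)"
```

```text
[ 0.5181 -0.0128  0.085 ] (array([ 0.5168, -0.0179,  0.0626]), np.float64(0.0032658739611296033))
tags [ 0.4607 -0.2015  0.052 ] [ 0.6288 -0.1952  0.052 ] knob [ 0.6076 -0.0739  0.09  ]
pos [ 0.5171 -0.0065  0.2206] head 0.8 t 1.48 slide [-10.5  -1.8 186.5] roll 0.8 F [2.3 8.  1.2] w 1.002
```

Emit:
{"name": "send_rows", "arguments": {
  "slide": [
    [2,2,10],
    [2,2,40],
    [2,2,75],
    [2,2,110],
    [2,2,140],
    [2,2,165],
    [2,2,180],
    [2,2,186]
  ],
  "roll": [0,0,0,0,0,0,0,0],
  "claw": [1,1,1,1,1,1,1,1]
}}

```text
t: 2.15
eef_pos: [0.5141, -0.0175, 0.0313]
tool_rot: [-0.002, 0.709, 0.705, -0.002]
contact_force: [-0.5, -0.1, 0.7]
gripper_width: 0.998
grasp_force: 0.0
```

Emit:
{"name": "send_rows", "arguments": {
  "slide": [
    [0,0,0],
    [0,0,0],
    [0,0,0],
    [0,0,0],
    [0,0,0],
    [0,0,0],
    [0,0,0],
    [0,0,0]
  ],
  "roll": [0,0,0,0,0,0,0,0],
  "claw": [0.8,0.7,0.6,0.5,0.5,0.5,0.5,0.5],
  "force": 35
}}

```text
t: 2.82
eef_pos: [0.5174, -0.0164, 0.0353]
tool_rot: [0.001, 0.709, 0.706, 0.0]
contact_force: [-1.3, -0.9, 7.3]
gripper_width: 0.656
grasp_force: 38.1
```

```bash
python3 -c "
from h import *
go((.457,.363,.2),10.8)"
```

```text
pos [ 0.5174 -0.0164  0.0353] head -0.2 t 2.82 slide [ 379.1  -61.6 -165. ] roll -11.0 F [-1.3 -0.9  7.3] w 0.656
```

Emit:
{"name": "send_rows", "arguments": {
  "slide": [
    [0,0,-8],
    [0,0,-28],
    [0,0,-55],
    [0,0,-85],
    [5,0,-110],
    [18,-3,-128],
    [40,-7,-140],
    [68,-12,-145]
  ],
  "roll": [0,0,0,0,0,0,0,0],
  "claw": [0.5,0.5,0.5,0.5,0.5,0.5,0.5,0.5]
}}

```text
t: 3.48
eef_pos: [0.5058, 0.051, 0.1817]
tool_rot: [0.001, 0.71, 0.704, 0.001]
contact_force: [0.3, 0.7, -3.6]
gripper_width: 0.656
grasp_force: 38.2
```

Emit:
{"name": "send_rows", "arguments": {
  "slide": [
    [35,-6,0],
    [74,-12,0],
    [114,-18,0],
    [154,-24,0],
    [194,-30,0],
    [230,-36,0],
    [260,-41,0],
    [280,-45,0]
  ],
  "roll": [0,0,0,0,0,0,0,0],
  "claw": [0.5,0.5,0.5,0.5,0.5,0.5,0.5,0.5]
}}

```text
t: 4.15
eef_pos: [0.4591, 0.336, 0.1798]
tool_rot: [-0.001, 0.707, 0.707, 0.001]
contact_force: [-0.4, -0.2, -2.7]
gripper_width: 0.659
grasp_force: 38.2
```

```bash
python3 -c "
from h import *
c,im=snap('wrist','w2')
go((.457,.363,.095),0)
t,_=snap('top','top2')
print(proj(c,(.457,.363,.06)))"
```

```text
pos [0.4577 0.3398 0.1802] head 0.2 t 4.2 slide [22.8 -0.6 85.3] roll 0.2 F [-0.2  3.8 -2.2] w 0.663
[313.95993103 191.31220507]
```

View pics/w2.png

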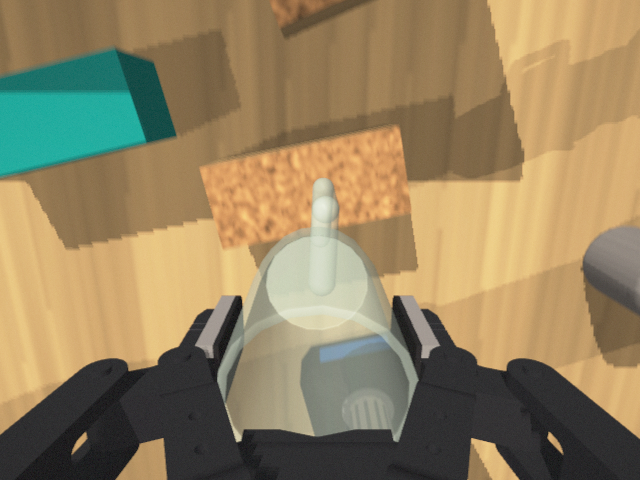

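The jug is held in the fingers. The ledge's top corners are at about (201,168), (399,125), (411,213) and (223,248).

```bash
python3 -c "
from h import *
np.set_printoptions(precision=4,suppress=True)
c=load('w2')[0];s=load('scene0')[0]
W=[(201,168),(399,125),(411,213),(223,248)];S=[(427.5,191.8),(458,218),(440.8,223.3),(410,198)]
P=np.array([onz(c,*p,.06) for p in W]);print(P,P.mean(0))
print(np.array([two(c,a,s,b)[0] for a,b in zip(W,S)]).mean(0))
go((*P.mean(0)[:2],.095))"
```

```text
[[0.3846 0.3781 0.06  ]
 [0.51   0.4047 0.06  ]
 [0.5212 0.3485 0.06  ]
 [0.3951 0.3241 0.06  ]] [0.4527 0.3639 0.06  ]
[0.4534 0.3641 0.0576]
pos [0.4585 0.337  0.1799] head 0.2 t 4.25 slide [26.6 -5.6 85. ] roll None F [-0.2  0.5 -2.8] w 0.659
```

Emit:
{"name": "send_rows", "arguments": {
  "slide": [
    [5,-1,4],
    [14,-3,18],
    [22,-4,38],
    [25,-5,56],
    [26,-5,68],
    [26,-5,75],
    [26,-5,79],
    [26,-5,81]
  ],
  "roll": [0,0,0,0,0,0,0,0],
  "claw": [0.5,0.5,0.5,0.5,0.5,0.5,0.5,0.5]
}}

```text
t: 4.92
eef_pos: [0.4565, 0.3572, 0.098]
tool_rot: [0.0, 0.709, 0.705, -0.0]
contact_force: [0.1, -0.1, -1.8]
gripper_width: 0.655
grasp_force: 38.2
```

Emit:
{"name": "send_rows", "arguments": {
  "slide": [
    [0,0,0],
    [0,0,0.5],
    [0,0,1],
    [0,0,1.5],
    [0,0,2],
    [0,0,2.5],
    [0,0,3],
    [0,0,3]
  ],
  "roll": [0,0,0,0,0,0,0,0],
  "claw": [0.5,0.5,0.5,0.5,0.5,0.5,0.5,0.5]
}}

```text
t: 5.58
eef_pos: [0.4561, 0.3582, 0.0955]
tool_rot: [0.0, 0.708, 0.706, 0.0]
contact_force: [-0.6, -0.2, -0.2]
gripper_width: 0.658
grasp_force: 38.2
```

Emit:
{"name": "send_rows", "arguments": {
  "slide": [
    [0,0,0.5],
    [0,0,0.5],
    [0,0,0.5],
    [0,0,0.5],
    [0,0,0.5],
    [0,0,0.5],
    [0,0,0.5],
    [0,0,0.5]
  ],
  "roll": [0,0,0,0,0,0,0,0],
  "claw": [0.5,0.6,0.66,0.7,0.75,0.8,0.9,0.95]
}}

```text
t: 6.25
eef_pos: [0.4561, 0.3581, 0.0947]
tool_rot: [-0.0, 0.708, 0.706, 0.0]
contact_force: [-0.7, 0.2, 0.1]
gripper_width: 0.949
grasp_force: 0.0
```

Emit:
{"name": "send_rows", "arguments": {
  "slide": [
    [0,0,-3],
    [0,0,-12],
    [0,0,-30],
    [0,0,-55],
    [0,0,-80],
    [0,0,-100],
    [0,0,-115],
    [0,0,-120]
  ],
  "roll": [0,0,0,0,0,0,0,0],
  "claw": [0.98,0.98,0.98,0.98,0.98,0.98,0.98,0.98]
}}

```text
t: 6.92
eef_pos: [0.457, 0.3593, 0.2184]
tool_rot: [0.0, 0.708, 0.706, 0.002]
contact_force: [0.8, 0.3, 0.3]
gripper_width: 0.976
grasp_force: 0.0
```

```bash
python3 - <<'E'
from h import *
np.set_printoptions(precision=4,suppress=True)
go((.5012,.169,.2),-2)
s,b=snap('scene','s3'); t,a=snap('top','t3')
r=lambda i,p,w=64,h=72:cv2.resize(i[int(p[1])-h//2:int(p[1])+h//2,int(p[0])-w//2:int(p[0])+w//2,::-1],(400,450),interpolation=cv2.INTER_CUBIC)
p=proj(s,(.4535,.3635,.1)); q=proj(t,(.501,.169,.05)); print(p,q)
cv2.imwrite('pics/m3.png',np.hstack([r(b,p),r(a,q)]))
h=cv2.cvtColor(a,cv2.COLOR_RGB2HSV); k=np.zeros(h.shape[:2],np.uint8); m=cv2.inRange(h,(0,0,150),(180,60,255)); k[245:275,250:285]=m[245:275,250:285]
n,l,st,ce=cv2.connectedComponentsWithStats(k); i=1+np.argmax(st[1:,4]); print('cap',st[i],onz(t,*(ce[i]),.088))
E
```

```text
pos [0.457  0.3593 0.2184] head -0.2 t 6.92 slide [-190.2   44.8   17.9] roll 1.8 F [0.8 0.3 0.3] w 0.976
[435.4963 193.0981] [265.473  259.1458]
cap [258 252  10  12  81] [0.5037 0.1736 0.088 ]
```

View pics/m3.png

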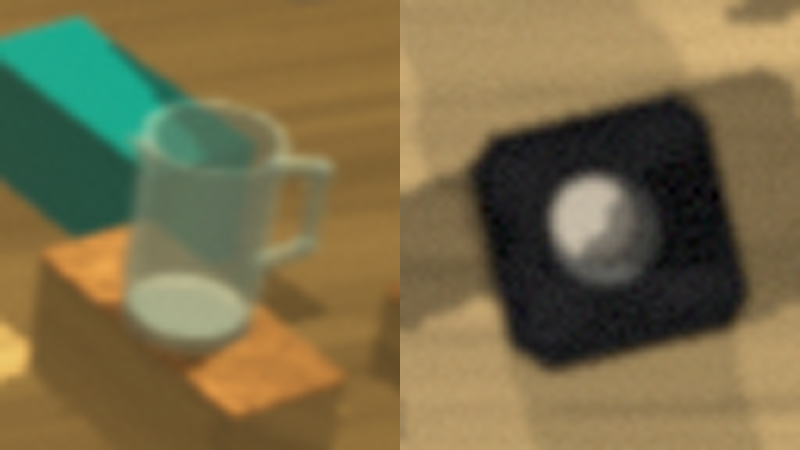

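Emit:
{"name": "send_rows", "arguments": {
  "slide": [
    [-8,2,2],
    [-30,7,10],
    [-65,15,20],
    [-100,24,32],
    [-135,32,42],
    [-165,39,50],
    [-183,43,54],
    [-191,45,56]
  ],
  "roll": [0,0,0,-1,-1,-2,-2,-2.2],
  "claw": [0.9,0.8,0.8,0.8,0.8,0.8,0.8,0.8]
}}

```text
t: 7.68
eef_pos: [0.4997, 0.1616, 0.1563]
tool_rot: [-0.0, 0.697, 0.717, -0.003]
contact_force: [-0.7, -0.6, -1.1]
gripper_width: 0.8
grasp_force: 0.0
```

```bash
python3 - <<'E'
from h import *
np.set_printoptions(precision=4,suppress=True)
s=load('s3')[0]; print('jugbase',onz(s,432.9,206.9,.06))
go((.501,.168,.06),2)
c,im=snap('wrist','w4'); p=proj(c,(.501,.168,.088)); print(p)
h=cv2.cvtColor(im,cv2.COLOR_RGB2HSV); m=cv2.inRange(h,(0,0,110),(180,70,255)); k=np.zeros_like(m); x,y=map(int,p); k[y-60:y+60,x-60:x+60]=m[y-60:y+60,x-60:x+60]
n,l,st,ce=cv2.connectedComponentsWithStats(k); 
for i in np.argsort(-st[1:,4])[:3]+1: print(st[i],ce[i],onz(c,*ce[i],.088))
go((.501,.168,.06),2)
E
```

```text
jugbase [0.4553 0.3618 0.06  ]
pos [0.4997 0.1616 0.1563] head 1.7 t 7.68 slide [ 6.6  1.9 96.3] roll -0.3 F [-0.7 -0.6 -1.1] w 0.8
[320.3396 244.9564]
[ 290  186   65   83 4236] [321.8964 226.4093] [0.5015 0.1785 0.088 ]
[347 218   1   1   1] [347. 218.] [0.5147 0.1835 0.088 ]
pos [0.5001 0.162  0.1566] head 1.7 t 7.73 slide [ 6.2  1.5 96.6] roll -0.3 F [-0.  -1.8  0.1] w 0.8
```

View pics/w4.png

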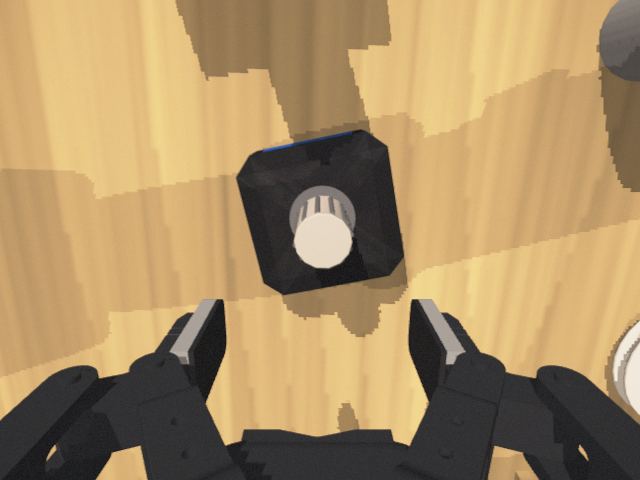

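The wrist view shows the cap's top disc centred at (323,240), which gives (0.502, 0.170), between the open fingers. The base triangulation puts the jug on the ledge within 2 mm of its centre.

Emit:
{"name": "send_rows", "arguments": {
  "slide": [
    [6,2,8],
    [8,2,28],
    [8,2,50],
    [8,2,68],
    [8,2,82],
    [8,2,91],
    [8,2,95],
    [8,2,96]
  ],
  "roll": [0,0,0,0,0,0,0,0],
  "claw": [0.8,0.8,0.8,0.8,0.8,0.8,0.8,0.8]
}}

```text
t: 8.4
eef_pos: [0.5015, 0.1765, 0.0622]
tool_rot: [-0.001, 0.694, 0.72, -0.0]
contact_force: [0.3, 0.0, 0.1]
gripper_width: 0.799
grasp_force: 0.0
```

Emit:
{"name": "send_rows", "arguments": {
  "slide": [
    [0,0,0],
    [0,0,0],
    [0,0,0],
    [0,0,0],
    [0,0,0],
    [0,0,0],
    [0,0,0],
    [0,0,0]
  ],
  "roll": [0,0,0,0,0,0,0,0],
  "claw": [0.7,0.6,0.5,0.4,0.3,0.25,0.25,0.25],
  "force": 25
}}

```text
t: 9.07
eef_pos: [0.5025, 0.175, 0.0635]
tool_rot: [0.0, 0.695, 0.719, 0.0]
contact_force: [-1.1, -0.4, 6.4]
gripper_width: 0.366
grasp_force: 24.9
```

```bash
python3 - <<'E'
from h import *
np.set_printoptions(precision=4,suppress=True)
# riser frame from tags (top view + wrist average)
g,w=np.array([.628,-.200]),np.array([.458,-.206]); y=(g-w)/np.linalg.norm(g-w); x=np.array([y[1],-y[0]]); O=(g+w)/2-.048*x
print('O',O,x,y)
for r in((-.12,0),(-.075,0),(0,0),(0,.085),(-.058,.085)): print(r,O+r[0]*x+r[1]*y)
p=O-.13*x; go((*p,.06),2); p=O; go((*p,.06),2)
# check slot edges on roof plane in top view, grey profile across stem at riser x=-.04 and arm end
t,im=load('t3'); G=cv2.GaussianBlur(im,(3,3),0)[:,:,2]
for rx in(-.05,-.035):
    print(rx,[(round(v,3),int(G[tuple(np.round(proj(t,(*(O+rx*x+v*y),.05)))[::-1].astype(int))])) for v in np.arange(-.04,.041,.004)])
E
```

```text
O [ 0.5413 -0.155 ] [ 0.0353 -0.9994] [0.9994 0.0353]
(-0.12, 0) [ 0.5371 -0.0351]
(-0.075, 0) [ 0.5387 -0.0801]
(0, 0) [ 0.5413 -0.155 ]
(0, 0.085) [ 0.6263 -0.152 ]
(-0.058, 0.085) [ 0.6242 -0.0941]
pos [0.5025 0.175  0.0635] head 2.0 t 9.07 slide [-201.2   27.3    3.5] roll -0.0 F [-1.1 -0.4  6.4] w 0.366
pos [0.5025 0.175  0.0635] head 2.0 t 9.07 slide [-331.2   27.4    3.5] roll -0.0 F [-1.1 -0.4  6.4] w 0.366
-0.05 [(np.float64(-0.04), 199), (np.float64(-0.036), 199), (np.float64(-0.032), 200), (np.float64(-0.028), 199), (np.float64(-0.024), 191), (np.float64(-0.02), 182), (np.float64(-0.016), 173), (np.float64(-0.012), 174), (np.float64(-0.008), 171), (np.float64(-0.004), 160), (np.float64(-0.0), 156), (np.float64(0.004), 153), (np.float64(0.008), 157), (np.float64(0.012), 175), (np.float64(0.016), 183), (np.float64(0.02), 186), (np.float64(0.024), 188), (np.float64(0.028), 194), (np.float64(0.032), 192), (np.float64(0.036), 182), (np.float64(0.04), 153)]
-0.035 [(np.float64(-0.04), 208), (np.float64(-0.036), 208), (np.float64(-0.032), 207), (np.float64(-0.028), 207), (np.float64(-0.024), 199), (np.float64(-0.02), 167), (np.float64(-0.016), 159), (np.float64(-0.012), 168), (np.float64(-0.008), 180), (np.float64(-0.004), 184), (np.float64(-0.0), 180), (np.float64(0.004), 177), (np.float64(0.008), 181), (np.float64(0.012), 195), (np.float64(0.016), 193), (np.float64(0.02), 185), (np.float64(0.024), 186), (np.float64(0.028), 188), (np.float64(0.032), 189), (np.float64(0.036), 190), (np.float64(0.04), 192)]
```

Emit:
{"name": "send_rows", "arguments": {
  "slide": [
    [-3,1,0],
    [-10,3,0],
    [-22,6,0],
    [-36,10,0],
    [-52,14,0],
    [-68,18,0],
    [-84,22,0],
    [-100,25,0]
  ],
  "roll": [0,0,0,0,0,0,0,0],
  "claw": [0.25,0.25,0.25,0.25,0.25,0.25,0.25,0.25]
}}

```text
t: 9.73
eef_pos: [0.5316, 0.0759, 0.0635]
tool_rot: [0.0, 0.695, 0.719, 0.001]
contact_force: [-0.8, 4.1, 6.7]
gripper_width: 0.364
grasp_force: 25.2
```

Emit:
{"name": "send_rows", "arguments": {
  "slide": [
    [-16,1,0],
    [-32,2,0],
    [-48,2,0],
    [-64,2,0],
    [-78,2,0],
    [-89,2,0],
    [-96,2,0],
    [-98,2,0]
  ],
  "roll": [0,0,0,0,0,0,0,0],
  "claw": [0.25,0.25,0.25,0.25,0.25,0.25,0.25,0.25]
}}

```text
t: 10.4
eef_pos: [0.537, -0.0233, 0.0635]
tool_rot: [0.001, 0.695, 0.719, 0.001]
contact_force: [-0.4, 3.7, 4.9]
gripper_width: 0.361
grasp_force: 25.3
```

```bash
python3 - <<'E'
from h import *
np.set_printoptions(precision=4,suppress=True)
c,im=snap('wrist','w5')
go((.5413,-.155,.06),2)
t,a=snap('top','t5'); s,b=snap('scene','s5')
r=lambda i,x,y,w,h,W,H:cv2.resize(i[y:y+h,x:x+w,::-1],(W,H),interpolation=cv2.INTER_CUBIC)
cv2.imwrite('pics/m5.png',np.hstack([r(im,0,60,640,420,500,328),r(b,180,190,150,164,300,328)]))
E
```

```text
pos [ 0.5369 -0.0234  0.0634] head 1.9 t 10.45 slide [-131.7    0.1    3.4] roll -0.1 F [ 0.2 -0.6  5.8] w 0.366
```

View pics/m5.png

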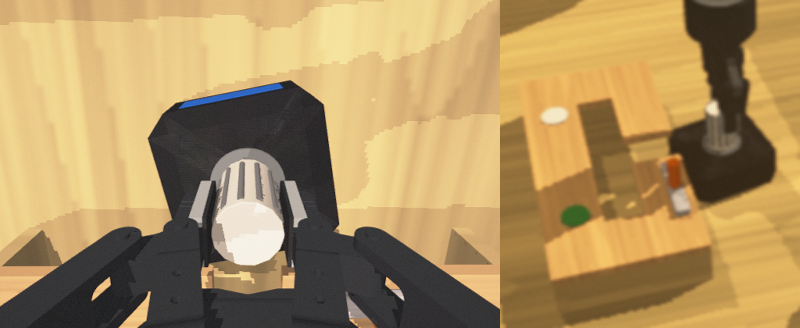

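The crops show the kit in front of the mouth, still flat. The cap's disc is centred at column 249, and the slot edges seen through the fingers are at about 201 and 295 (mid 248), so the cap is aligned.

Emit:
{"name": "send_rows", "arguments": {
  "slide": [
    [-3,0,0],
    [-10,0,0],
    [-19,0,0],
    [-29,0,0],
    [-39,0,0],
    [-49,0,0],
    [-57,0,0],
    [-63,0,0]
  ],
  "roll": [0,0,0,0,0,0,0,0],
  "claw": [0.25,0.25,0.25,0.25,0.25,0.25,0.25,0.25]
}}

```text
t: 11.22
eef_pos: [0.539, -0.0854, 0.0635]
tool_rot: [0.0, 0.695, 0.719, 0.001]
contact_force: [0.2, 4.8, 6.6]
gripper_width: 0.367
grasp_force: 25.2
```

Emit:
{"name": "send_rows", "arguments": {
  "slide": [
    [-7,0,0],
    [-16,0,0],
    [-26,0,0],
    [-36,0,0],
    [-46,0,0],
    [-55,0,0],
    [-61,0,0],
    [-64,0,0]
  ],
  "roll": [0,0,0,0,0,0,0,0],
  "claw": [0.25,0.25,0.25,0.25,0.25,0.25,0.25,0.25]
}}

```text
t: 11.88
eef_pos: [0.541, -0.1496, 0.0635]
tool_rot: [0.0, 0.695, 0.719, 0.001]
contact_force: [-0.6, 3.9, 6.7]
gripper_width: 0.365
grasp_force: 25.3
```

```bash
python3 - <<'E'
from h import *
go((.5413,-.155,.06),2)
go((.6263,-.152,.06),2)
c,im=snap('wrist','w6'); t,a=snap('top','t6')
E
```

```text
pos [ 0.541  -0.1496  0.0635] head 1.9 t 11.88 slide [-5.4  0.1  3.4] roll -0.1 F [-0.6  3.9  6.7] w 0.365
pos [ 0.541  -0.1496  0.0635] head 1.9 t 11.88 slide [-5.2 85.1  3.6] roll -0.1 F [-0.6  3.9  6.7] w 0.365
```

```bash
python3 - <<'E'
from h import *
for f in('w5','w6'):
    c,im=load(f); print(f,onz(c,318.7,357,.088), im[340,319],im[357,319])
E
```

```text
w5 [ 0.53746224 -0.02611717  0.088     ] [210 228 239] [213 227 239]
w6 [ 0.54156983 -0.15244383  0.088     ] [213 227 240] [222 236 244]
```

Emit:
{"name": "send_rows", "arguments": {
  "slide": [
    [-1,2,0],
    [-2,7,0],
    [-2,13,0],
    [-2,20,0],
    [-2,27,0],
    [-2,34,0],
    [-2,40,0],
    [-2,46,0]
  ],
  "roll": [0,0,0,0,0,0,0,0],
  "claw": [0.25,0.25,0.25,0.25,0.25,0.25,0.25,0.25]
}}

```text
t: 12.65
eef_pos: [0.5848, -0.1514, 0.0633]
tool_rot: [-0.001, 0.695, 0.719, -0.002]
contact_force: [-7.1, -1.0, 12.7]
gripper_width: 0.366
grasp_force: 26.0
```

Emit:
{"name": "send_rows", "arguments": {
  "slide": [
    [0,6,0],
    [0,13,0],
    [0,20,0],
    [0,26,0],
    [0,32,0],
    [0,36,0],
    [0,39,0],
    [0,40,0]
  ],
  "roll": [0,0,0,0,0,0,0,0],
  "claw": [0.25,0.25,0.25,0.25,0.25,0.25,0.25,0.25]
}}

```text
t: 13.32
eef_pos: [0.6252, -0.1499, 0.0634]
tool_rot: [-0.0, 0.695, 0.719, -0.002]
contact_force: [-7.1, -0.5, 12.4]
gripper_width: 0.366
grasp_force: 25.9
```

```bash
python3 - <<'E'
from h import *
c,im=snap('wrist','w7'); print(onz(c,318.7,357,.088)); go((.6263,-.152,.06),2)
E
```

```text
[ 0.62581398 -0.15260397  0.088     ]
pos [ 0.6252 -0.15    0.0634] head 1.9 t 13.37 slide [-2.1  1.   3.4] roll -0.1 F [-5.6 -0.4 10.6] w 0.367
```

Emit:
{"name": "send_rows", "arguments": {
  "slide": [
    [0,1,0],
    [0,2,0],
    [0,2,0],
    [0,1,0],
    [0,0,0],
    [0,0,0],
    [0,0,0],
    [0,0,0]
  ],
  "roll": [0,0,0,0,0,0,0,0],
  "claw": [0.25,0.25,0.25,0.3,0.4,0.5,0.6,0.7]
}}

```text
t: 14.03
eef_pos: [0.6261, -0.1484, 0.0624]
tool_rot: [-0.0, 0.695, 0.719, -0.0]
contact_force: [-0.5, 0.2, 0.9]
gripper_width: 0.697
grasp_force: 0.0
```

Emit:
{"name": "send_rows", "arguments": {
  "slide": [
    [0,0,-2],
    [0,0,-8],
    [0,0,-18],
    [0,0,-32],
    [0,0,-46],
    [0,0,-58],
    [0,0,-66],
    [0,0,-70]
  ],
  "roll": [0,0,0,0,0,0,0,0],
  "claw": [0.7,0.7,0.7,0.7,0.7,0.7,0.7,0.7]
}}

```text
t: 14.7
eef_pos: [0.6274, -0.148, 0.1352]
tool_rot: [0.001, 0.695, 0.719, 0.001]
contact_force: [0.3, -0.2, -0.1]
gripper_width: 0.697
grasp_force: 0.0
```

```bash
python3 - <<'E'
from h import *
c,im=snap('wrist','w8'); go((.6242,-.0941,.065),2); t,a=snap('top','t8'); 
print(proj(c,(.6242,-.0941,.09)),proj(c,(.626,-.152,.088)))
h=cv2.cvtColor(a,cv2.COLOR_RGB2HSV); m=cv2.inRange(h,(3,190,120),(14,255,255)); k=np.zeros_like(m); k[195:230,355:390]=m[195:230,355:390]
ys,xs=np.nonzero(k); print('knob top view',xs.mean() if len(xs) else None,ys.mean() if len(xs) else None,len(xs))
if len(xs): print(onz(t,xs.mean(),ys.mean(),.085))
r=lambda i,x,y,w,h,W,H:cv2.resize(i[y:y+h,x:x+w,::-1],(W,H),interpolation=cv2.INTER_CUBIC)
cv2.imwrite('pics/m8.png',np.hstack([r(im,0,0,640,480,480,360),r(a,340,165,90,101,320,360)]))
E
```

```text
pos [ 0.6273 -0.148   0.1351] head 2.0 t 14.75 slide [54.1 -1.5 70.1] roll -0.0 F [-0.2 -0.8  0.7] w 0.702
[314.00065272 160.96600026] [313.8688629  277.44374032]
knob top view 369.5 211.5 14
[ 0.61486378 -0.09523254  0.085     ]
```

View pics/m8.png

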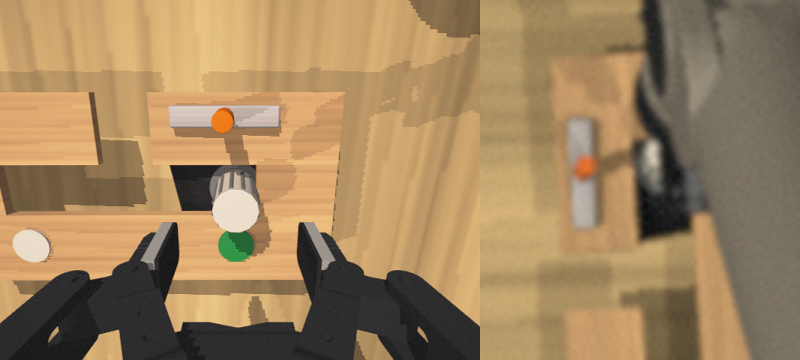

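The wrist crop shows the kit's cap at the slot end beside the green tag, at full-frame (315,281). The orange knob is at (296,160), which gives about (0.615, -0.0945) and a gate value near 0.076.

Emit:
{"name": "send_rows", "arguments": {
  "slide": [
    [12,-2,0],
    [30,-6,0],
    [46,-9,2],
    [53,-10,12],
    [54,-10,30],
    [54,-10,48],
    [54,-10,61],
    [54,-10,67]
  ],
  "roll": [0,0,0,0,0,0,0,0],
  "claw": [0.7,0.7,0.7,0.7,0.7,0.7,0.7,0.7]
}}

```text
t: 15.47
eef_pos: [0.6126, -0.0941, 0.0627]
tool_rot: [-0.002, 0.695, 0.719, -0.001]
contact_force: [0.1, -0.8, -0.9]
gripper_width: 0.701
grasp_force: 0.0
```

Emit:
{"name": "send_rows", "arguments": {
  "slide": [
    [0,0,0],
    [0,0,0],
    [0,0,0],
    [0,0,0],
    [0,0,0],
    [0,0,0],
    [0,0,0],
    [0,0,0]
  ],
  "roll": [0,0,0,0,0,0,0,0],
  "claw": [0.6,0.5,0.4,0.3,0.2,0.1,0.08,0.08],
  "force": 25
}}

```text
t: 16.13
eef_pos: [0.6151, -0.0944, 0.0667]
tool_rot: [0.001, 0.695, 0.719, 0.0]
contact_force: [-1.3, -1.1, 6.0]
gripper_width: 0.153
grasp_force: 24.8
```

```bash
python3 - <<'E'
from h import *
go((.5393,-.0971,.067),2)
E
```

```text
pos [ 0.6151 -0.0944  0.0667] head 2.0 t 16.13 slide [ -0.1 -75.9  -0.4] roll -0.0 F [-1.3 -1.1  6. ] w 0.153
```

Emit:
{"name": "send_rows", "arguments": {
  "slide": [
    [0,-2,0],
    [0,-7,0],
    [0,-15,0],
    [0,-24,0],
    [0,-33,0],
    [0,-42,0],
    [0,-50,0],
    [0,-56,0]
  ],
  "roll": [0,0,0,0,0,0,0,0],
  "claw": [0.08,0.08,0.08,0.08,0.08,0.08,0.08,0.08]
}}

```text
t: 16.8
eef_pos: [0.5587, -0.0964, 0.0667]
tool_rot: [0.001, 0.695, 0.719, 0.001]
contact_force: [2.2, -1.3, 5.8]
gripper_width: 0.152
grasp_force: 25.0
```

Emit:
{"name": "send_rows", "arguments": {
  "slide": [
    [0,-4,0],
    [0,-8,0],
    [0,-12,0],
    [0,-15,0],
    [0,-18,0],
    [0,-20,0],
    [0,-21,0],
    [0,-22,0]
  ],
  "roll": [0,0,0,0,0,0,0,0],
  "claw": [0.08,0.08,0.08,0.08,0.08,0.08,0.08,0.08]
}}

```text
t: 17.47
eef_pos: [0.539, -0.0971, 0.0667]
tool_rot: [0.002, 0.695, 0.719, 0.002]
contact_force: [10.0, -1.7, -0.9]
gripper_width: 0.152
grasp_force: 24.5
```

Emit:
{"name": "send_rows", "arguments": {
  "slide": [
    [0,0,0],
    [0,1,0],
    [0,2,0],
    [0,2,0],
    [0,2,0],
    [0,2,0],
    [0,2,0],
    [0,2,0]
  ],
  "roll": [0,0,0,0,0,0,0,0],
  "claw": [0.08,0.08,0.15,0.25,0.35,0.45,0.5,0.5]
}}

```text
t: 18.13
eef_pos: [0.5379, -0.0969, 0.0654]
tool_rot: [-0.0, 0.695, 0.719, -0.0]
contact_force: [-0.4, 0.2, -0.6]
gripper_width: 0.498
grasp_force: 0.0
```

Emit:
{"name": "send_rows", "arguments": {
  "slide": [
    [0,0,-3],
    [0,0,-12],
    [0,0,-28],
    [0,0,-48],
    [0,0,-70],
    [0,0,-90],
    [0,0,-105],
    [0,0,-110]
  ],
  "roll": [0,0,0,0,0,0,0,0],
  "claw": [0.5,0.5,0.5,0.5,0.5,0.5,0.5,0.5]
}}

```text
t: 18.8
eef_pos: [0.54, -0.0969, 0.1791]
tool_rot: [0.002, 0.695, 0.719, 0.001]
contact_force: [0.7, 0.1, 0.5]
gripper_width: 0.501
grasp_force: 0.0
```

```bash
python3 - <<'E'
from h import *
c,im=snap('wrist','w9'); go((.5393,-.0971,.067),2); s,b=snap('scene','s9')
print(proj(c,(.5393,-.0971,.09)),proj(c,(.6263,-.152,.088)))
cv2.imwrite('pics/m9.png',np.hstack([cv2.resize(im[:,:,::-1],(400,300)),cv2.resize(b[:,:,::-1],(400,300))]))
E
```

```text
pos [ 0.5399 -0.097   0.1787] head 2.0 t 18.85 slide [  0.   -1.1 111.7] roll -0.0 F [ 0.1 -0.1  0.1] w 0.502
[315.13165193 244.9583548 ] [447.14017747 329.32049252]
```

View pics/m9.png

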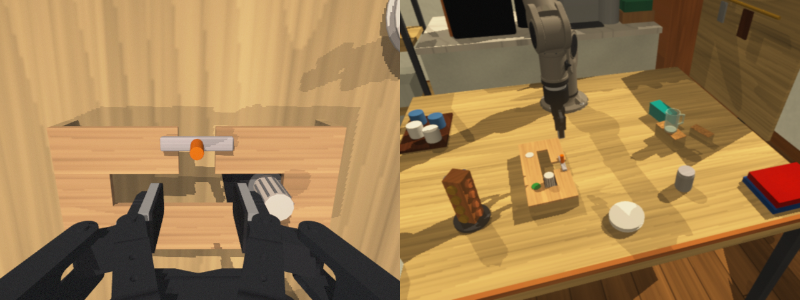

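The knob is at (315,245), exactly where a closed gate puts it. The cap is at (445,331), as predicted for the arm's end. The jug is standing on the ledge and the bystanders have not moved.

```bash
python3 -c "
from h import *
print(bot.hand_in())"
```

```text
the job is handed in; nothing more can be done
None
```

The job is handed in, with no verdict returned: my last measurements showed the jug upright on the ledge, the kit within about 2 mm of the end of the green-tag arm, the gate closed against its stop, and the saucers, tower and tin not visibly moved.

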